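# Blow out a filling nozzle

### The job

Fit the blue filling nozzle upright over the brass spigot of the blow-out station until its foot sits fully home on the shoulder, and let go of it. Only then press the yellow spring lever down with the gripper to level (pointer in the green marks, never into the red), keep it there for at least 2 seconds, and finish while still holding it down at level. Leave the other nozzle, the tubs and the other things on the table alone.

Things in the scene. Friction and masses are not known exactly. Their poses are not given: they have to be found in the camera images.
- station: Blow-out station, fixed, place and yaw vary: steel plate 200 (x) by 300 (y) by 12. +x points away from the robot at yaw 0, z up; origin: centre of the underside. At its right (-y) end a grey block 80 by 80 with an upright brass spigot; at its left (+y) end a blue tower with the yellow lever; a small gauge (top 61 above the table) between, at the far edge.
- spigot_seat (a point): Centre of the dark round shoulder (diameter 52, 34 above the table) at the foot of the spigot, on the spigot's vertical axis. A nozzle that is fully home rests its foot here.
- spigot_tip (a point): Top centre of the brass spigot, 55 above the shoulder (89 above the table). Spigot diameter 20.6, tapering to 12 over the last 9.
- nozzle_blue: The blue filling nozzle: a loose rigid round sleeve, upright on the table, 110 high. Blue foot flange diameter 44, 10 high; steel tube, outside 30, to height 88 (grip here); blue tip tapering 31 to 27. Bore 24 through foot and tube, about 1.7 clearance all round on the spigot, which ends below the tip. 0.15 to 0.31 kg. Origin: centre of its underside; z up its axis.
- purge_lever (a joint): Angle of the spring lever, rad. 0: released, yellow end tilted 0.35 up; 0.35: level, black tail pointer mid-green; green spans 0.26 to 0.44, red starts at 0.53; stop at 0.7. Grows as the yellow end is pressed down; the spring returns it to 0. Pressing on the pad takes about 3 N to start, 8 N at level.
- lever_pad (a point): Middle of the top face of the yellow pad at the lever's end (46 along the lever, 36 wide, 12 thick), the place to press. It moves with the lever on a circle about lever_pivot: 108 from it along the lever and 6 above the lever's centre line. Height above the table: 106 with the lever level, about 143 released.
- lever_pivot (a point): Centre of the lever's horizontal pivot axle (along the station's y), 100 above the table, between two blue cheeks that reach 118. The pad lies on the -x side of it (station frame), the tail pointer and its coloured marks (radius about 55) on the +x side.
- nozzle_orange: the other filling nozzle: same shape and size as nozzle_blue but orange plastic parts; loose, to be left alone. Origin: centre of its underside
- tub_a: sealed tub of brown paste, diameter 100, height 44, loose, standing alone; origin: centre of its underside
- tub_b: the lower of two stacked tubs like tub_a; origin: centre of its underside
- tub_c: the upper of the two stacked tubs; origin: centre of its underside
- sanitiser: white bottle with blue cap, diameter 66, height 190, loose; origin: centre of its underside
- beaker: open steel cup, rim diameter 84, height 100, loose; origin: centre of its underside
- scraper: spatula lying flat, 280 long, blade 65 wide, orange-brown wooden handle, loose; origin: middle of its length on the table, x towards the blade
Not all that is in view belongs to the job. Leave any turquoise look-alike of the nozzle_blue alone.

How it is judged (in metres and radians):
On the way, in this order (a step that is already met when the one before it is completed fails the run):
1. the blue nozzle sits home on the spigot's shoulder, released, lever not yet pressed (horizontal distance between nozzle_blue and spigot_seat below 0.004 m and z of nozzle_blue in the frame of spigot_seat below 0.004 m and angle between the z axis of nozzle_blue and the z axis of station, either way round below 0.06 rad and contact force between each of the fingers, the arm and nozzle_blue below 0.2 N and value of joint purge_lever below 0.12 rad), for 0.2 s.
2. the robot keeps the lever in the green for 2 s with the nozzle home (horizontal distance between nozzle_blue and spigot_seat below 0.004 m and z of nozzle_blue in the frame of spigot_seat below 0.004 m and angle between the z axis of nozzle_blue and the z axis of station, either way round below 0.06 rad and value of joint purge_lever between 0.26 and 0.44 rad and contact force between any of the fingers, the arm and purge_lever above 1.5 N), for 2 s.
At the end, for the whole second after the job is handed in: The blue nozzle stands on the spigot (axis within 4 mm, foot within 4 mm of the shoulder, within 0.06 rad of upright), not touched by the robot, while the robot itself still presses the lever (more than 1.5 N) at 0.26 to 0.44 rad (all of step 2 and contact force between each of the fingers, the arm and nozzle_blue below 0.2 N); the arm keeps its last pose, push and grip.
It fails at once if the lever is pressed before the nozzle is home (value of joint purge_lever above 0.15 rad and (horizontal distance between nozzle_blue and spigot_seat above 0.006 m or z of nozzle_blue in the frame of spigot_seat above 0.006 m)).
It fails at once if the lever is pushed into the red (value of joint purge_lever above 0.53 rad).
It fails at once if a bystander is shifted by more than 30 mm (distance of any of nozzle_orange, tub_a, tub_b, tub_c, sanitiser, beaker, scraper from where it was at the start of the episode above 0.03 m).
It also fails if it takes over 67 s, if anything falls off the work surface, if the arm or the gripper's body presses on something with over 40 N, if the wrist force passes 120 N, or if a joint passes its speed limit or range.

### The arm

A 6-joint arm with a two-finger parallel gripper is mounted at the origin on the work surface. World frame = base frame: x ahead of the robot, y to its left, z up, the work surface at z = 0. Lengths are in mm, angles in rad, forces in N, time in s.
With the tool pointing down it reaches from about 350 to 975 mm from the base axis. Payload 7.1 kg.
Tool frame: the origin (TCP) lies midway between the tips of the shut fingers; the grasp point (between the pads) lies 19 mm behind it (ctrl.grasp_offset is the distance from the TCP to the grasp point, in mm); z points along the fingers, y is the line along which they close (so a half turn about z gives the same grasp; the last joint's range is limited). The gripper opens to 88 mm and grips with 3 to 60 N. Pads are 20 mm wide; open, the fingers measure 115 mm over their backs; the gripper's body (75 mm by 178 mm) begins 61 mm behind the grasp point.
Start: joints at [-1.31, 0.423, 1.63, -0, 1.089, -0.019], TCP at [172.62, -600.672, 197.975] pointing down, gripper open.
Joint ranges: [-3, 3], [-0.9, 2.11], [0.09, 2.58], [-1.31, 4.45], [0.11, 2.69], [-2.54, 2.54]. Speed limits (rad/s): [2.39, 2.39, 3.01, 3.14, 3.14, 3.14].

### API

Orientations are given as a rotation vector (axis times angle).
In Python, from workcell import sensors, viewer, ctrl gives the robot as it stands. The module is installed in compiled form; this text tells all that it offers.
- The arm moves only by the shell command python3 -m handwheel 'ROWS'. ROWS is JSON, a list of rows, each a list of 7 numbers: the shift along the tool's x, y, z in mm, then the turn, a rotation vector about the tool's x, y, z in rad, then the closure, from 0 (fully open) to 1 (shut). In form: [[x, y, z, rx, ry, rz, jaw], ...]. A call has 1 to 10 rows; each row shifts and turns the commanded pose from where the row before left it, along the tool's axes as they then stand; what a row does not reach is not made up. A row lasts 1/8 s, in which the tool goes at most 62.5 mm and 10.7 degrees, less where a joint would pass 70% of its speed; a pose out of reach is approached as far as the arm can. A call is refused whole if a number of a shift passes 62.5 or a number of a turn 0.188, either way. A call with a gripper value outside its range is refused whole. The fingers move at their own pace and stop on an object; the grip force is fixed at half the most. Time passes only in rows, so rows that do not move let the fingers close. It gives the time, the measured TCP pose, the force, the opening and the grip force at its end, in the units of the state.
- sensors.get_obs(): the state, without advancing time (a new reading comes with each control period).
- viewer.get_image(name): name is "side" or "top"; returns a dict with "frame" (400x640x3 uint8, blue, green, red), "fov_y" (degrees; the focal length in pixels is half the picture's height over the tangent of half this angle, whatever the lens; pixels are square), "cx", "cy" (the principal point, pixels), "R" (3x3) and "t" (3): a world point X has camera coordinates R X + t. Camera axes: x right, y down, z forward; pixel columns grow to the right and rows downward; lengths in mm; the calibration is good to about 2 mm. A picture is of the moment at which its call begins. There is no depth.
- ctrl.close_job(): hands the job in; it is judged then, once.
The state is a dict: "t": time; "qpos": joint angles; "qvel": joint speeds; "joint_torque": joint torques, N m; "ee_pos": TCP position; "orientation": TCP orientation; "ft_force": force on the tool from outside, world axes, zero at the start; "moment": the same for the moment, N m; "width": finger opening in mm; "grasp_force": force on a finger pad.
Only numpy, scipy, OpenCV 4.12 (cv2) and the standard library are available. Lean on these libraries where they do the work, as an engineer would, in place of code of your own. Each camera call takes 0.05 s, during which the arm holds its last target. There are 200 camera calls.

## Working session

There is one attempt and no reset: what is moved stays moved. The work goes in short steps, Python scripts to look and compute and a shell command to move; the robot and the scene stay as the last step left them, time stands still between calls to the robot, and variables do not carry over. Pictures are saved under pics/ and viewed, at most 10 in all, crops included, and the job is handed in when it is done.

```bash
mkdir -p pics; cat > h.py <<'E'
import numpy as np, cv2, json
from workcell import sensors, viewer, ctrl
from scipy.spatial.transform import Rotation as Ro
def grab(n,tag):
    d=viewer.get_image(n); cv2.imwrite(f'pics/{tag}.png',d['frame']); 
    np.savez(f'pics/{tag}.npz',**{k:d[k] for k in('frame','fov_y','cx','cy','R','t')}); return d
def load(tag): return np.load(f'pics/{tag}.npz')
def K(d): return 200/np.tan(np.radians(float(d['fov_y']))/2)
def ray(d,u,v):
    R=np.array(d['R']);t=np.array(d['t']);f=K(d)
    return -R.T@t, R.T@np.array([(u-d['cx'])/f,(v-d['cy'])/f,1])
def atz(d,u,v,z):
    c,r=ray(d,u,v); return c+r*(z-c[2])/r[2]
def proj(d,X):
    p=np.array(d['R'])@np.array(X,float)+np.array(d['t']); return np.array([d['cx'],d['cy']])+K(d)*p[:2]/p[2]
E
python3 - <<'E'
from h import *
for n in('side','top'):
    d=grab(n,n+'0'); print(n,d['frame'].shape,d['fov_y'],d['cx'],d['cy'],np.round(-np.array(d['R']).T@d['t']),np.round(d['R'],2).tolist())
o=sensors.get_obs(); print(o)
E
```

```text
side (400, 640, 3) 48.92578075721486 322.3128055974011 197.21441028440296 [ 370. -860.  917.] [[0.99, -0.14, 0.01], [-0.08, -0.65, -0.75], [0.11, 0.75, -0.66]]
top (400, 640, 3) 48.084970174046525 319.1295692078273 196.43339898712821 [ 337.   79. 1390.] [[-0.02, -1.0, -0.0], [-0.99, 0.02, -0.14], [0.14, 0.0, -0.99]]
{'t': 0.1, 'qpos': array([-1.31002891e+00,  4.23763448e-01,  1.63059772e+00,  2.32647440e-06,
        1.08861554e+00, -1.89773091e-02]), 'qvel': array([-6.40748965e-04, -2.04351629e-04, -3.15696653e-03, -9.42674061e-05,
       -9.04356038e-04, -3.43904429e-04]), 'joint_torque': array([-1.53720110e-03, -5.45619893e+01, -2.74323303e+01,  6.45843451e-02,
        1.87950575e-02, -2.91827337e-05]), 'ee_pos': array([ 172.46976628, -600.17465627,  197.28629851]), 'orientation': array([-3.10955067e+00, -4.37797290e-01,  2.58868075e-04]), 'ft_force': array([-0.15057078, -0.79786173, -0.12918188]), 'moment': array([ 0.0131147 , -0.02203848, -0.01832759]), 'grasp_force': 0.0, 'width': 88.08630237306856}
```

View pics/side0.png

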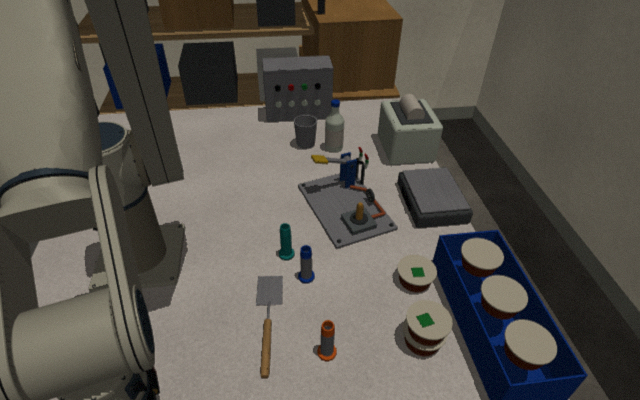

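View pics/top0.png

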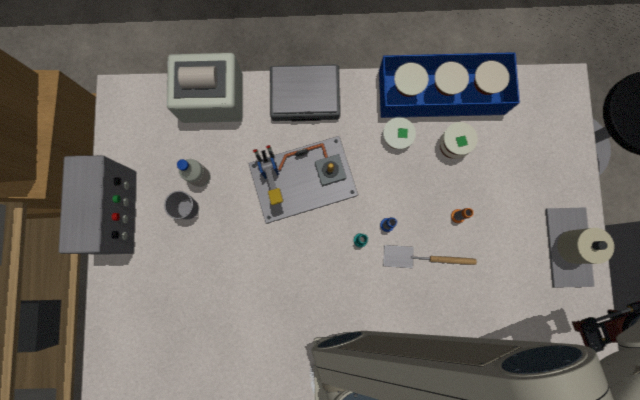

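The side view shows the blue nozzle at about (306,265), the turquoise decoy at (286,240), the spigot at (360,212) and the pad at (320,159). In the top view the blue nozzle is at (388,225), the spigot at (331,169) and the pad at (275,196). I'll enlarge these areas for a closer measurement.

```bash
python3 - <<'E'
from h import *
a=load('top0')['frame'][130:250,240:400]; b=load('side0')['frame'][140:290,270:410]
cv2.imwrite('pics/c1.png',cv2.resize(a,None,fx=5,fy=5,interpolation=cv2.INTER_CUBIC))
cv2.imwrite('pics/c2.png',cv2.resize(b,None,fx=4,fy=4,interpolation=cv2.INTER_CUBIC))
E
```

```text
(no output)
```

View pics/c1.png

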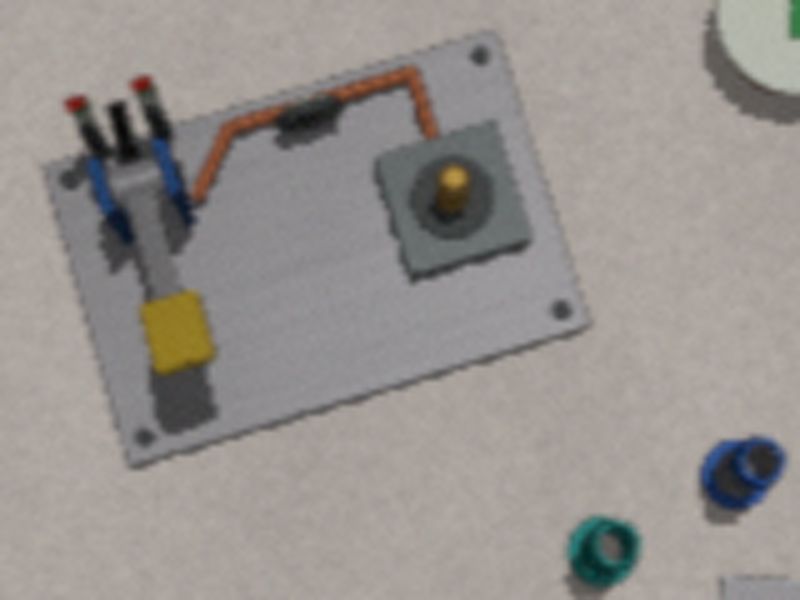

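View pics/c2.png

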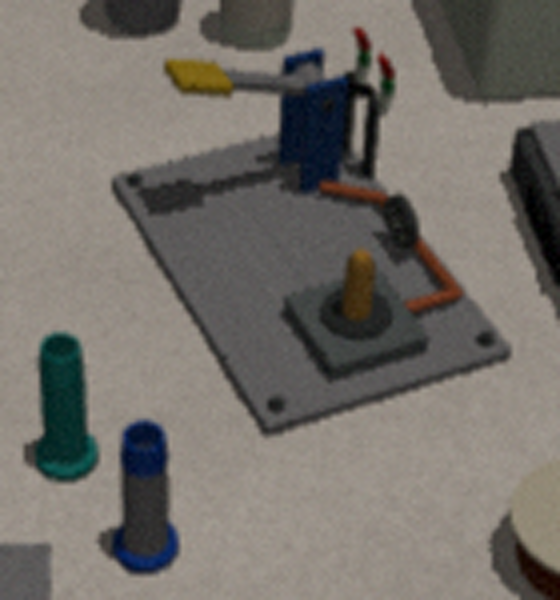

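Crop 1 (top view, 5x) shows the spigot shoulder at (453,198), the tip at (454,174) and the blue tip at (763,457). The plate corners are at (43,163), (490,32), (590,322) and (132,466). In crop 2 (side view, 4x) the blue rim is at (146,437), its foot at (146,545), the shoulder at (356,312) and the spigot tip at (361,255).

```bash
python3 - <<'E'
from h import *
T=load('top0');S=load('side0')
t=lambda x,y:(240+(x+.5)/5-.5,130+(y+.5)/5-.5)
s=lambda x,y:(270+(x+.5)/4-.5,140+(y+.5)/4-.5)
def p(n,d,uv,z): print(n,np.round(atz(d,*uv,z),1)[:2])
p('shoulder T',T,t(453,198),34);p('shoulder S',S,s(356,312),34)
p('tip T',T,t(454,172),89);p('tip S',S,s(361,254),89)
p('blue tip T',T,t(763,457),110);p('blue tip S',S,s(146,437),110);p('blue foot S',S,s(146,545),10);p('foot T',T,t(733,476),10)
C=np.array([atz(T,*t(*q),12)[:2] for q in((43,163),(490,32),(590,322),(132,466))])
print(C.round(1),C.mean(0)); fl,fr,nr,nl=C
x=(fl-nl)+(fr-nr); y=(fl-fr)+(nl-nr); print('yaw',np.arctan2(x[1],x[0]),np.arctan2(-y[0],y[1]),np.linalg.norm(x)/2,np.linalg.norm(y)/2)
p('pad T',T,t(177,332),143);
p('turq foot T',T,t(600,556),10)
# silhouette-based blue nozzle
o=sensors.get_obs();print(Ro.from_rotvec(o['orientation']).as_matrix().round(3),np.arctan2(*Ro.from_rotvec(o['orientation']).as_matrix()[1::-1,1]))
E
```

```text
shoulder T [613.2  45.1]
shoulder S [615.6  41.6]
tip T [617.7  45.5]
tip S [615.7  43.4]
blue tip T [ 442.6 -126.1]
blue tip S [ 443.5 -129.3]
blue foot S [ 442.1 -132.7]
foot T [ 439.6 -123.2]
[[646.3 301.4]
 [724.1  18.3]
 [537.2 -38.4]
 [454.3 246.8]] [590.45600783 132.03206556]
yaw 0.28592655961859426 0.275566651192318 197.44602318661205 295.24742337391916
pad T [518.1 205. ]
turq foot T [392.4 -39.6]
[[ 0.961  0.276 -0.   ]
 [ 0.276 -0.961  0.001]
 [ 0.    -0.001 -1.   ]] -1.2910526631527852
```

```bash
python3 -m handwheel '[[39,-37.9,0,0,0,0,0],[39,-37.9,0,0,0,0,0],[39,-37.9,0,0,0,0,0],[39,-37.9,0,0,0,0,0],[39,-37.9,0,0,0,0,0],[39,-37.9,0,0,0,0,0],[39,-37.9,0,0,0,0,0],[39,-37.9,0,0,0,0,0],[39,-37.9,0,0,0,0,0],[39,-37.9,0,0,0,0,0]]'; cat > st.py <<'E'
from h import *
o=sensors.get_obs(); M=Ro.from_rotvec(o['orientation']).as_matrix()
def show(target=None):
    print('t',round(o['t'],2),'tcp',o['ee_pos'].round(1),'yaw',np.arctan2(M[1,0],M[0,0]).round(4),'tilt',M[:2,2].round(4),'F',o['ft_force'].round(1),'w',round(o['width'],1),round(o['grasp_force'],1))
    if target is not None: print('tool shift',(M.T@(np.array(target)-o['ee_pos'])).round(1))
E
python3 - <<'E'
from st import *
show([442.5,-128,46])
E
```

```text
t: 1.35
ee_pos: [443.3, -127.0, 198.0]
orientation: [3.111, 0.438, 0.0]
ft_force: [-0.6, -0.2, -1.1]
width: 87.9
grasp_force: 0.0
t 1.35 tcp [ 443.3 -127.   198. ] yaw 0.2798 tilt [ 0.     -0.0001] F [-0.6 -0.2 -1.1] w 87.9 0.0
tool shift [ -1.1   0.7 152. ]
```

```bash
python3 -m handwheel '[[-1,0.7,40,0,0,0,0],[0,0,40,0,0,0,0],[0,0,40,0,0,0,0],[0,0,20,0,0,0,0],[0,0,12,0,0,0,0.3],[0,0,0,0,0,0,1],[0,0,0,0,0,0,1],[0,0,0,0,0,0,1],[0,0,0,0,0,0,1],[0,0,0,0,0,0,1]]'
```

```text
t: 2.6
ee_pos: [442.2, -129.6, 46.3]
orientation: [3.111, 0.438, 0.001]
ft_force: [-0.5, 1.3, 0.9]
width: 31.1
grasp_force: 0.5
```

```bash
python3 - <<'E'
from st import *
show()
d=grab('side','s1'); d2=grab('top','t1')
c=proj(d,[442,-128,60]).astype(int); b=proj(d2,[442,-128,60]).astype(int)
f=lambda D,c:cv2.resize(D['frame'][c[1]-35:c[1]+35,c[0]-35:c[0]+35],None,fx=5.7,fy=5.7,interpolation=cv2.INTER_CUBIC)
print(c,b);cv2.imwrite('pics/g1.png',np.hstack([f(d,c),f(d2,b)]))
E
```

```text
t 2.6 tcp [ 442.2 -129.6   46.3] yaw 0.2797 tilt [ 0.0005 -0.    ] F [-0.5  1.3  0.9] w 31.1 0.5
[305 261] [390 222]
```

View pics/g1.png

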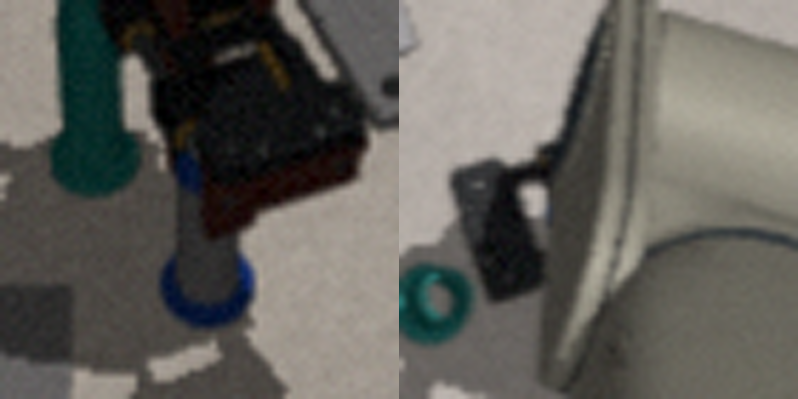

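The side crop shows the fingers closing on the blue nozzle's tube, with the flange at (208,290). The arm hides the nozzle in the top crop. I'll let the grip settle, lift and carry.

```bash
python3 -m handwheel '[[0,0,0,0,0,0,1],[0,0,0,0,0,0,1],[0,0,-25,0,0,0,1],[0,0,-40,0,0,0,1],[0,0,-40,0,0,0,1],[50,-28,0,0,0,0,1],[55,-31,0,0,0,0,1],[55,-31,0,0,0,0,1],[40,-22,0,0,0,0,1],[14.5,-7,0,0,0,0,1]]' && python3 -m handwheel '[[0,0,0,0,0,0,1],[0,0,0,0,0,0,1]]'
```

```text
t: 3.95
ee_pos: [615.4, 45.0, 150.1]
orientation: [-3.11, -0.442, 0.001]
ft_force: [0.0, -0.8, -3.2]
width: 28.5
grasp_force: 29.9
t: 4.2
ee_pos: [613.0, 41.9, 150.5]
orientation: [3.111, 0.437, -0.003]
ft_force: [0.0, 0.4, -2.3]
width: 28.2
grasp_force: 29.9
```

```bash
python3 - <<'E'
from st import *
show([615.5,44,151])
d=grab('side','s2'); d2=grab('top','t2')
f=lambda D,c,w,h,k:cv2.resize(D['frame'][c[1]-h:c[1]+h,c[0]-w:c[0]+w],None,fx=k,fy=k,interpolation=cv2.INTER_CUBIC)
c=proj(d,[615,44,80]).astype(int); b=proj(d2,[615,44,80]).astype(int);print(c,b)
cv2.imwrite('pics/g2.png',np.hstack([f(d,c,40,40,7),f(d2,b,16,40,7)]))
E
```

```text
t 4.2 tcp [613.   41.9 150.5] yaw 0.279 tilt [-0.0019 -0.0004] F [ 0.   0.4 -2.3] w 28.2 29.9
tool shift [ 3.  -1.3 -0.5]
[359 205] [330 165]
```

View pics/g2.png

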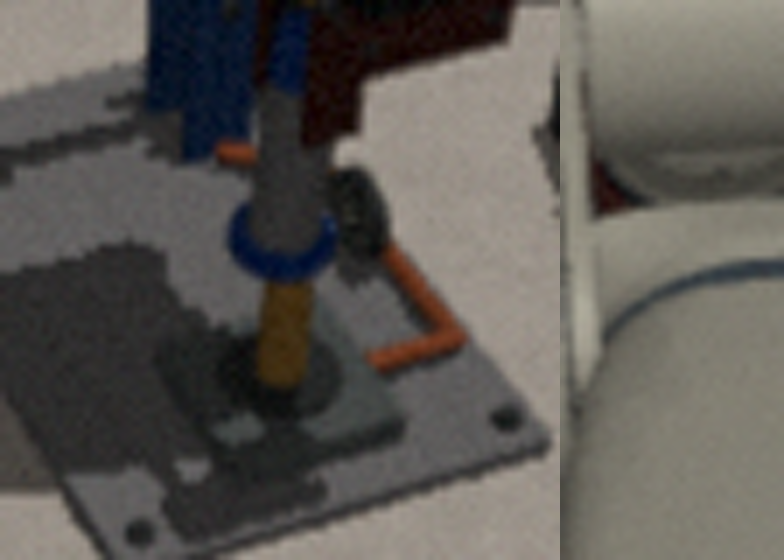

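The side crop shows the flange at about (283,240), just above the spigot, with the shoulder at (280,378). The top view is blocked, so I'll fit model silhouettes to both parts in the side camera and take the relative offset.

```bash
cat > fit.py <<'E'
from st import *
from scipy.optimize import minimize
U=8
def hull(d,c,rz,org,shape):
    a=np.linspace(0,2*np.pi,60); P=np.array([proj(d,[c[0]+r*np.cos(q),c[1]+r*np.sin(q),z]) for r,z in rz for q in a])
    m=np.zeros(shape,np.uint8); p=((P-org+.5)*U-.5).astype(np.float32)
    cv2.fillConvexPoly(m,cv2.convexHull(np.round(p*16).astype(np.int32)),255,cv2.LINE_8,4); return m>0
def crop(d,c,h):
    o=np.round(c).astype(int)-h; return o, cv2.resize(d['frame'][o[1]:o[1]+2*h,o[0]:o[0]+2*h],None,fx=U,fy=U,interpolation=cv2.INTER_CUBIC)
def fit(mask,model,x0):
    def cost(x): m=model(x); return 1-(m&mask).sum()/(m|mask).sum()
    best=min((minimize(cost,np.array(x0)+s,method='Nelder-Mead',options=dict(initial_simplex=np.array(x0)+s+np.array([[0,0],[3,0],[0,3]]),xatol=.05)) for s in np.array([[0,0],[3,2],[-3,-2]])),key=lambda r:r.fun)
    return best.x.round(2),round(best.fun,3)
def comp(m):
    n,l,s,_=cv2.connectedComponentsWithStats(m.astype(np.uint8)); return l==1+np.argmax(s[1:,4])
def nozzle(d,xy,foot):
    o,I=crop(d,proj(d,[*xy,foot+5]),14); H=cv2.cvtColor(I,cv2.COLOR_BGR2HSV)
    m=comp((I[...,0].astype(int)-I[...,2]>45)&(I[...,0].astype(int)-I[...,1]>25))
    f=lambda x:hull(d,x,[(22,foot),(22,foot+10)],o,m.shape)&~hull(d,x,[(15,foot+10),(15,foot+88)],o,m.shape)
    return fit(m,f,xy)
def spigot(d,xy=(615,43),top=89):
    o,I=crop(d,proj(d,[*xy,61]),20)
    m=comp((I[...,2].astype(int)-I[...,0]>45))
    f=lambda x:hull(d,x,[(10.3,34),(10.3,80),(6,89)],o,m.shape)
    return fit(m,f,xy)
E
python3 - <<'E'
from fit import *
for n in('side0','top0'): print('spigot',n,spigot(load(n)))
print('noz0',nozzle(load('side0'),(442,-129),0))
show()
for dz in(0,2): print('noz now',nozzle(load('s2'),(614,43),o['ee_pos'][2]-46.3+dz))
E
```

```text
spigot side0 (array([615.84,  46.27]), np.float64(0.434))
spigot top0 (array([613.68,  45.02]), np.float64(0.57))
noz0 (array([ 441.63, -123.75]), np.float64(0.472))
t 4.3 tcp [613.3  41.9 150.9] yaw 0.2785 tilt [-0.001  -0.0002] F [-0.4 -0.8 -2.1] w 28.8 29.9
noz now (array([614.48,  46.16]), np.float64(0.91))
noz now (array([614.77,  43.75]), np.float64(0.911))
```

```bash
python3 - <<'E'
s=open('fit.py').read()
s=s.replace("m=comp((I[...,0].astype(int)-I[...,2]>45)&(I[...,0].astype(int)-I[...,1]>25))","m=comp((H[...,0]>105)&(H[...,0]<130)&(H[...,1]>thr)&(I[...,0]>45))").replace("xy,foot):","xy,foot,thr=120):")
s=s.replace("m=comp((I[...,2].astype(int)-I[...,0]>45))","H=cv2.cvtColor(I,cv2.COLOR_BGR2HSV); m=comp((H[...,0]>8)&(H[...,0]<32)&(H[...,1]>thr))").replace("top=89)","thr=120)")
open('fit.py','w').write(s)
E
python3 - <<'E'
from fit import *
for n in('side0','top0'):
  for t in(100,130): print('spigot',n,spigot(load(n),thr=t))
for t in(100,140):
  print('noz0',nozzle(load('side0'),(442,-129),0,t))
  print('noz now',nozzle(load('s2'),(614,43),o['ee_pos'][2]-46.3,t))
d=load('s2')
for X in([614,43,109],[614,43,60]):
  u,v=proj(d,X).astype(int); print(u,v,d['frame'][v-4:v+14:2,u].tolist())
E
```

```text
spigot side0 (array([615.68,  42.8 ]), np.float64(0.065))
spigot side0 (array([615.47,  42.76]), np.float64(0.137))
spigot top0 (array([614.23,  45.81]), np.float64(0.153))
spigot top0 (array([614.27,  46.5 ]), np.float64(0.312))
noz0 (array([ 441.26, -124.09]), np.float64(0.299))
noz now (array([611.74,  42.18]), np.float64(0.431))
noz0 (array([ 441.58, -124.16]), np.float64(0.398))
noz now (array([611.25,  43.29]), np.float64(0.512))
359 197 [[46, 47, 50], [49, 48, 49], [49, 49, 52], [45, 47, 49], [48, 27, 18], [52, 21, 3], [34, 31, 38], [19, 47, 67], [19, 46, 67]]
358 210 [[20, 43, 60], [18, 46, 65], [13, 38, 58], [23, 48, 65], [14, 42, 60], [19, 47, 64], [18, 46, 64], [17, 23, 29], [17, 18, 16]]
```

```bash
sed -i "s/m=comp((H\[...,0\]>105).*$/m=comp(I[...,0].astype(int)-I[...,2]>thr)/; s/thr=120):/thr=15):/" fit.py; sed -i "s/xy=(615,43),thr=15/xy=(615,43),thr=100/" fit.py
python3 - <<'E'
from fit import *
for t in(12,18):
  print('noz0',nozzle(load('side0'),(442,-129),0,t))
  for dz in (0,2):print('noz now',nozzle(load('s2'),(614,43),150.5-46.3+dz,t))
E
```

```text
noz0 (array([ 442.25, -124.5 ]), np.float64(0.154))
noz now (array([611.27,  42.53]), np.float64(0.123))
noz now (array([610.69,  40.33]), np.float64(0.125))
noz0 (array([ 441.8 , -124.36]), np.float64(0.182))
noz now (array([611.62,  43.05]), np.float64(0.176))
noz now (array([611.1 ,  40.82]), np.float64(0.181))
```

```bash
python3 -m handwheel '[[4,0.8,5,0,0,0,1],[0,0,5,0,0,0,1],[0,0,0,0,0,0,1],[0,0,0,0,0,0,1]]'; python3 - <<'E'
from fit import *
show(); d=grab('side','s3')
for t in (12,16): print(nozzle(d,(615,43),o['ee_pos'][2]-46.3,t))
E
```

```text
t: 4.8
ee_pos: [618.4, 43.4, 140.8]
orientation: [-3.111, -0.438, 0.0]
ft_force: [0.2, -0.2, -2.7]
width: 28.5
grasp_force: 29.9
t 4.8 tcp [618.4  43.4 140.8] yaw 0.2797 tilt [-0.0003  0.    ] F [ 0.2 -0.2 -2.7] w 28.5 29.9
(array([617.04,  43.85]), np.float64(0.107))
(array([616.96,  43.88]), np.float64(0.15))
```

```bash
python3 -m handwheel '[[-1.4,0.6,3,0,0,0,1],[0,0,4,0,0,0,1],[0,0,4,0,0,0,1],[0,0,4,0,0,0,1]]'; python3 - <<'E'
from fit import *
show(); d=grab('side','s4')
for t in (12,16): print(nozzle(d,(615,43),o['ee_pos'][2]-46.3,t))
E
```

```text
t: 5.35
ee_pos: [617.7, 42.8, 126.0]
orientation: [-3.11, -0.438, -0.002]
ft_force: [0.1, 2.6, 0.5]
width: 28.2
grasp_force: 30.0
t 5.35 tcp [617.7  42.8 126. ] yaw 0.2795 tilt [0.0009 0.0007] F [0.1 2.6 0.5] w 28.2 30.0
(array([616.86,  43.71]), np.float64(0.123))
(array([616.8,  44.1]), np.float64(0.153))
```

```bash
python3 -m handwheel '[[0,-0.8,2,0,0,0,1],[0,0,4,0,0,0,1],[0,0,4,0,0,0,1],[0,0,0,0,0,0,1]]'
```

```text
t: 5.9
ee_pos: [617.0, 43.4, 115.5]
orientation: [-3.111, -0.438, 0.0]
ft_force: [1.7, 3.5, -4.3]
width: 28.4
grasp_force: 30.0
```

```bash
python3 -m handwheel '[[0.5,-0.7,3,0,0,0,1],[0,0,5,0,0,0,1],[0,0,5,0,0,0,1],[0,0,5,0,0,0,1],[0,0,0,0,0,0,1]]'
```

```text
t: 6.52
ee_pos: [617.0, 43.9, 97.2]
orientation: [-3.111, -0.438, 0.001]
ft_force: [1.5, 1.8, -3.9]
width: 28.5
grasp_force: 30.0
```

```bash
python3 -m handwheel '[[0.3,-0.4,5,0,0,0,1],[0,0,5,0,0,0,1],[0,0,3,0,0,0,1],[0,0,2,0,0,0,1],[0,0,0,0,0,0,1]]'
```

```text
t: 7.15
ee_pos: [617.3, 44.4, 82.7]
orientation: [3.111, 0.438, -0.001]
ft_force: [0.5, 1.0, -3.5]
width: 28.2
grasp_force: 29.9
```

```bash
python3 -m handwheel '[[0,0,1.5,0,0,0,1],[0,0,1,0,0,0,1],[0,0,0,0,0,0,1]]';  python3 -m handwheel '[[0,0,1,0,0,0,1],[0,0,0,0,0,0,1]]'
```

```text
t: 7.52
ee_pos: [617.5, 44.5, 80.4]
orientation: [3.111, 0.438, -0.0]
ft_force: [0.3, 0.6, -3.2]
width: 28.7
grasp_force: 29.9
t: 7.78
ee_pos: [617.7, 44.5, 80.2]
orientation: [3.111, 0.438, 0.001]
ft_force: [-2.0, 2.1, 5.4]
width: 28.8
grasp_force: 30.0
```

Contact on the shoulder. I'll release, retreat straight up and check.

```bash
python3 -m handwheel '[[0,0,0,0,0,0,0],[0,0,0,0,0,0,0],[0,0,0,0,0,0,0],[0,0,0,0,0,0,0],[0,0,-20,0,0,0,0],[0,0,-40,0,0,0,0],[0,0,-50,0,0,0,0],[0,0,0,0,0,0,0]]'; python3 - <<'E'
from fit import *
show(); d=grab('side','s5')
for z in (34,36,40): print(z,nozzle(d,(615,43),z,12))
c=proj(d,[590,100,90]).astype(int)
cv2.imwrite('pics/g5.png',cv2.resize(d['frame'][c[1]-60:c[1]+60,c[0]-80:c[0]+80],None,fx=5,fy=5,interpolation=cv2.INTER_CUBIC)); print(c)
# pad geometry: station yaw .279, from spigot & plate
y=.279;X=np.array([np.cos(y),np.sin(y)]);Y=np.array([-X[1],X[0]])
print('spigot in station',(np.array([615.5,43.5])-[590.5,132])@X,(np.array([615.5,43.5])-[590.5,132])@Y)
E
```

```text
t: 8.78
ee_pos: [620.8, 44.7, 195.4]
orientation: [3.11, 0.438, 0.015]
ft_force: [-1.0, 0.4, 0.3]
width: 87.7
grasp_force: 0.0
t 8.78 tcp [620.8  44.7 195.4] yaw 0.2798 tilt [0.0097 0.0005] F [-1.   0.4  0.3] w 87.7 0.0
34 (array([615.13,  43.1 ]), np.float64(0.141))
36 (array([614.62,  41.  ]), np.float64(0.142))
40 (array([613.49,  36.75]), np.float64(0.14))
[347 190]
spigot in station -0.339126442432786 -91.96268261232946
```

View pics/g5.png

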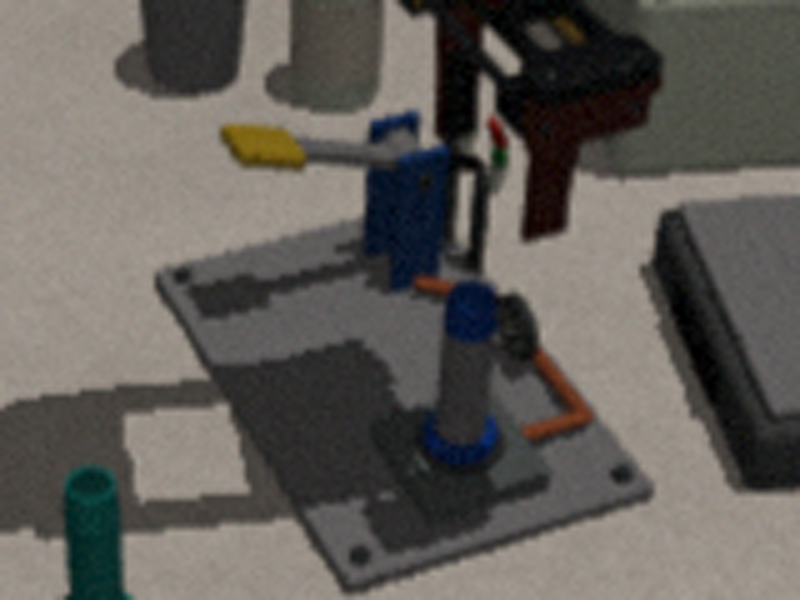

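The nozzle sits upright on the shoulder, with its flange at (461,437), the lever is still released with its pad at (264,146), and the fingers are clear. Next is the lever.

```bash
python3 - <<'E'
from st import *
print('pad side',atz(load('s5'),319.4,158.8,143).round(1),'top',atz(load('top0'),240+177.5/5-.5,130+332.5/5-.5,143).round(1))
y=.279;X=np.array([np.cos(y),np.sin(y)]);Y=np.array([-X[1],X[0]])
p=(np.array([atz(load('s5'),319.4,158.8,143)[:2],atz(load('top0'),275,196,143)[:2]])-[590.5,132])
print(p@X,p@Y)
t=np.array([590.5,132])-58*X+91*Y; print(t); show([*t,165])
E
```

```text
pad side [519.9 194.3 143. ] top [518.1 205.  143. ]
[-50.70889235 -49.53654244] [79.30396896 90.12509012]
[509.68188841 203.50827112]
t 8.82 tcp [619.1  44.6 192.8] yaw 0.2798 tilt [0.0055 0.0003] F [-0.6  0.5 -0.5] w 88.0 0.0
tool shift [ -61.5 -183.    27.2]
```

```bash
python3 -m handwheel '[[-10,-30,0,0,0,0,1],[-16,-47,0,0,0,0,1],[-16,-47,0,0,0,0,1],[-13,-38,0,0,0,0,1],[-6.5,-17,0,0,0,0,1],[0,0,15,0,0,0,1],[0,0,10,0,0,0,1],[0,0,0,0,0,0,1],[0,0,0,0,0,0,1]]'; python3 - <<'E'
from fit import *
show([510.5,200.5,150]); d=grab('side','s6'); d2=grab('top','t6')
f=lambda D,X,k=5:cv2.resize(D['frame'][X[1]-50:X[1]+50,X[0]-40:X[0]+40],None,fx=k,fy=k,interpolation=cv2.INTER_CUBIC)
cv2.imwrite('pics/g6.png',np.hstack([f(d,proj(d,[515,200,143]).astype(int)),f(d2,proj(d2,[515,200,143]).astype(int))]))
E
```

```text
t: 9.95
ee_pos: [509.5, 198.8, 164.2]
orientation: [3.111, 0.436, -0.0]
ft_force: [-0.2, 0.7, 0.0]
width: 1.8
grasp_force: 0.0
t 9.95 tcp [509.5 198.8 164.2] yaw 0.2786 tilt [-0.0002 -0.0002] F [-0.2  0.7  0. ] w 1.8 0.0
tool shift [ 1.4 -1.3 14.2]
```

View pics/g6.png

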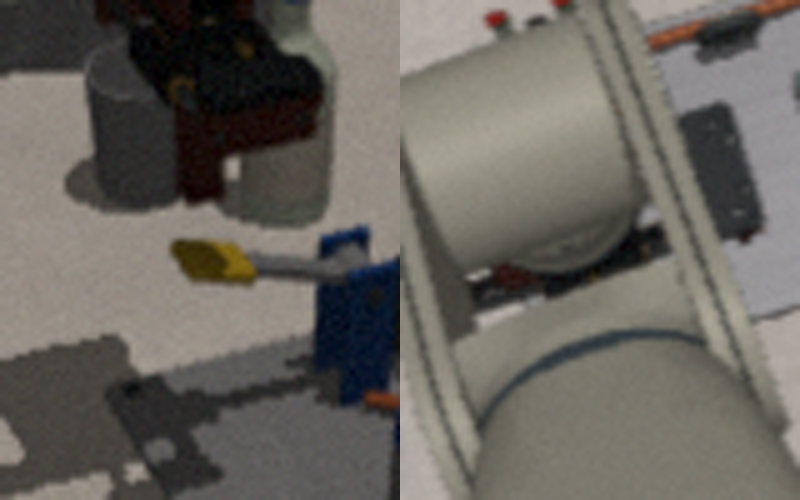

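The side crop shows the shut finger tips at (200,197) above the pad (pad centre at (213,260)). I'll compare projections before pressing.

```bash
python3 - <<'E'
from fit import *
d=load('s6'); c=proj(d,[515,200,143]).astype(int)
g=lambda X:((proj(d,X)-c+[40,50]+.5)*5-.5).round()
print('tcp',g([509.5,198.8,164.2]))
y=.279;X=np.array([np.cos(y),np.sin(y)]);Y=np.array([-X[1],X[0]])
o,I=crop(d,proj(d,[515,200,140]),18);H=cv2.cvtColor(I,cv2.COLOR_BGR2HSV)
m=comp((H[...,0]>18)&(H[...,0]<35)&(H[...,1]>120))
def pad(x,a=.35):
    P=[]
    for s in(85,131):
        for w in(-18,18):
            for h in(-6,6):
                q=np.array([590.5,132])+X*(x[0]-s*np.cos(a)-h*np.sin(a))+Y*(x[1]+w)
                P.append(proj(d,[*q,100+s*np.sin(a)+h*np.cos(a)]))
    p=((np.array(P)-o+.5)*U-.5).astype(np.float32); k=np.zeros(m.shape,np.uint8); cv2.fillConvexPoly(k,cv2.convexHull(p.round().astype(np.int32)),1); return k>0
print('pivot station xy (side)',fit(m,pad,(50,88)))
d=load('top0');o,I=crop(d,proj(d,[515,200,140]),18);H=cv2.cvtColor(I,cv2.COLOR_BGR2HSV)
m=comp((H[...,0]>18)&(H[...,0]<35)&(H[...,1]>120));print('top',fit(m,pad,(50,88)))
E
```

```text
tcp [196. 229.]
pivot station xy (side) (array([54.28, 86.87]), np.float64(0.202))
top (array([53.13, 90.62]), np.float64(0.121))
```

```bash
python3 -m handwheel '[[5,-2.4,6,0,0,0,1],[0,0,4,0,0,0,1],[0,0,0,0,0,0,1]]';python3 -m handwheel '[[0,0,4,0,0,0,1],[0,0,0,0,0,0,1]]';python3 -m handwheel '[[0,0,4,0,0,0,1],[0,0,0,0,0,0,1]]'
```

```text
t: 10.42
ee_pos: [512.8, 203.2, 154.0]
orientation: [3.111, 0.438, -0.001]
ft_force: [0.4, 0.5, -0.9]
width: 0.5
grasp_force: 0.0
t: 10.68
ee_pos: [512.9, 203.1, 150.2]
orientation: [3.111, 0.438, -0.001]
ft_force: [0.3, -0.5, 0.5]
width: 0.5
grasp_force: 0.0
t: 10.92
ee_pos: [512.9, 203.1, 146.2]
orientation: [3.111, 0.438, -0.001]
ft_force: [0.2, 0.4, -0.2]
width: 0.5
grasp_force: 0.0
```

```bash
python3 -m handwheel '[[0,0,3,0,0,0,1],[0,0,0,0,0,0,1]]';python3 -m handwheel '[[0,0,4,0,0,0,1],[0,0,0,0,0,0,1]]';python3 -m handwheel '[[0,0,4,0,0,0,1],[0,0,0,0,0,0,1]]';python3 -m handwheel '[[0,0,4,0,0,0,1],[0,0,0,0,0,0,1]]'
```

```text
t: 11.18
ee_pos: [513.0, 203.2, 143.2]
orientation: [3.111, 0.438, -0.001]
ft_force: [-0.0, 0.6, 0.8]
width: -0.0
grasp_force: 0.0
t: 11.42
ee_pos: [512.9, 203.1, 139.1]
orientation: [3.111, 0.438, -0.001]
ft_force: [-0.3, -0.5, -0.8]
width: 0.3
grasp_force: 0.0
t: 11.68
ee_pos: [512.9, 203.1, 135.1]
orientation: [3.111, 0.438, -0.001]
ft_force: [0.4, -0.4, -0.1]
width: 0.4
grasp_force: 0.0
t: 11.92
ee_pos: [512.9, 203.1, 131.1]
orientation: [3.111, 0.438, -0.001]
ft_force: [-0.5, 0.5, -0.2]
width: 0.8
grasp_force: 0.0
```

```bash
python3 - <<'E'
from fit import *
d=grab('side','s7'); c=proj(d,[515,200,143]).astype(int); show()
print(((proj(d,[512.9,203.1,131])-c+[35,35]+.5)*8-.5).round())
cv2.imwrite('pics/g7.png',cv2.resize(d['frame'][c[1]-35:c[1]+35,c[0]-35:c[0]+65],None,fx=8,fy=8,interpolation=cv2.INTER_CUBIC))
E
```

```text
t 11.93 tcp [512.9 203.1 131.1] yaw 0.2798 tilt [-0.0006 -0.0002] F [-0.5  0.5 -0.2] w 0.8 0.0
[281. 311.]
```

View pics/g7.png

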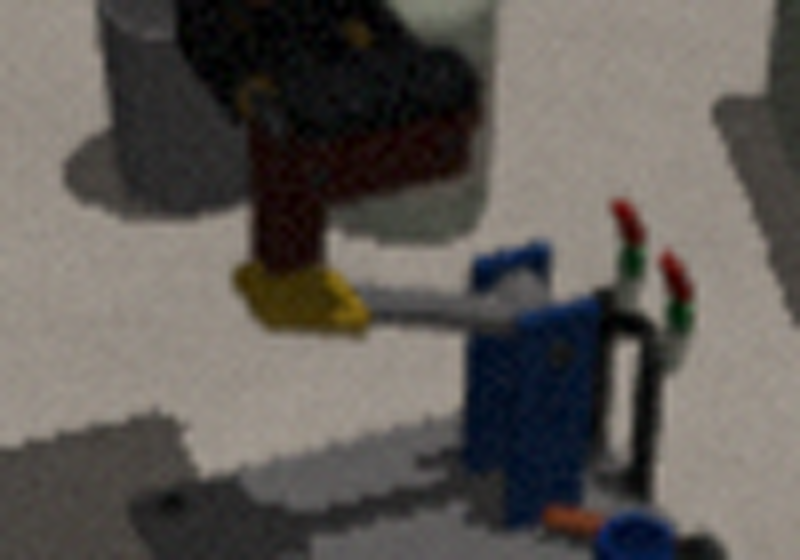

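The side crop shows the fingers' visible tip at (285,268), right over the pad. That is about 20 mm above the nominal TCP, so contact should be close. I'll continue by force.

```bash
python3 -m handwheel '[[0,0,3,0,0,0,1],[0,0,0,0,0,0,1]]';python3 -m handwheel '[[0,0,3,0,0,0,1],[0,0,0,0,0,0,1]]';python3 -m handwheel '[[0,0,3,0,0,0,1],[0,0,0,0,0,0,1]]'
```

```text
t: 12.22
ee_pos: [513.0, 203.1, 128.3]
orientation: [3.111, 0.438, -0.001]
ft_force: [0.2, 0.3, -0.2]
width: 0.5
grasp_force: 0.0
t: 12.48
ee_pos: [513.0, 203.1, 125.2]
orientation: [3.111, 0.438, -0.001]
ft_force: [-0.0, 1.1, -0.0]
width: 0.3
grasp_force: 0.0
t: 12.72
ee_pos: [513.3, 203.3, 122.6]
orientation: [-3.111, -0.438, -0.0]
ft_force: [-1.0, -0.8, 3.6]
width: 0.3
grasp_force: 1.4
```

```bash
python3 -m handwheel '[[0,0,4,0,0,0,1],[0,0,4,0,0,0,1],[0,0,4,0,0,0,1],[0,0,4,0,0,0,1],[0,0,4,0,0,0,1],[0,0,0,0,0,0,1]]'; cat > lev.py <<'E'
from fit import *
y=.279;X=np.array([np.cos(y),np.sin(y)]);Y=np.array([-X[1],X[0]])
def lever(d):
    o,I=crop(d,proj(d,[513,201,125]),22);H=cv2.cvtColor(I,cv2.COLOR_BGR2HSV)
    m=comp((H[...,0]>18)&(H[...,0]<35)&(H[...,1]>120))
    r=[]
    for q in np.arange(-.05,.6,.025):
        a=.35-q;P=[]
        for s in(85,131):
            for w in(-18,18):
                for h in(-6,6):
                    c=np.array([590.5,132])+X*(54.3-s*np.cos(a)-h*np.sin(a))+Y*(86.9+w)
                    P.append(proj(d,[*c,100+s*np.sin(a)+h*np.cos(a)]))
        p=((np.array(P)-o+.5)*U-.5); k=np.zeros(m.shape,np.uint8); cv2.fillConvexPoly(k,cv2.convexHull(p.round().astype(np.int32)),1)
        k=k>0; 
        # compare lower outline: finger hides part of the top
        r.append((abs(np.nonzero(m)[0].max()-np.nonzero(k)[0].max()).item()/U, 1-(m&k).sum()/(m|k).sum(), q))
    print('lever by IoU',min((b,c) for a,b,c in r),'by bottom edge',min((a,c) for a,b,c in r))
E
python3 - <<'E'
from lev import *
show(); lever(load('s5')); lever(load('s6')); lever(grab('side','s8'))
E
```

```text
t: 13.48
ee_pos: [512.7, 203.0, 102.0]
orientation: [3.111, 0.438, -0.002]
ft_force: [-2.6, -1.8, 5.7]
width: 0.5
grasp_force: 2.5
t 13.47 tcp [512.7 203.  102. ] yaw 0.2798 tilt [-0.0011 -0.0004] F [-2.6 -1.8  5.7] w 0.5 2.5
lever by IoU (np.float64(0.18542719763284432), np.float64(0.0)) by bottom edge (0.0, np.float64(-0.025))
lever by IoU (np.float64(0.20155709342560557), np.float64(0.0)) by bottom edge (0.125, np.float64(-0.025))
lever by IoU (np.float64(0.45526425301706197), np.float64(0.175)) by bottom edge (0.25, np.float64(0.15000000000000002))
```

```bash
python3 -m handwheel '[[0,0,4,0,0,0,1],[0,0,4,0,0,0,1],[0,0,4,0,0,0,1],[0,0,3,0,0,0,1],[0,0,0,0,0,0,1],[0,0,0,0,0,0,1]]'; python3 - <<'E'
from lev import *
d=grab('side','s9');show(); lever(d); print(nozzle(d,(615,43),34,12))
c=proj(d,[560,150,110]).astype(int)
cv2.imwrite('pics/g9.png',cv2.resize(d['frame'][c[1]-45:c[1]+55,c[0]-55:c[0]+55],None,fx=6,fy=6,interpolation=cv2.INTER_CUBIC))
E
```

```text
t: 14.28
ee_pos: [511.8, 202.8, 87.1]
orientation: [3.11, 0.438, -0.004]
ft_force: [-4.6, -1.5, 6.4]
width: 0.8
grasp_force: 3.5
t 14.28 tcp [511.8 202.8  87.1] yaw 0.2798 tilt [-0.0027 -0.0009] F [-4.6 -1.5  6.4] w 0.8 3.5
lever by IoU (np.float64(0.5226174366905084), np.float64(0.275)) by bottom edge (0.125, np.float64(0.25000000000000006))
(array([615.17,  43.01]), np.float64(0.166))
```

View pics/g9.png

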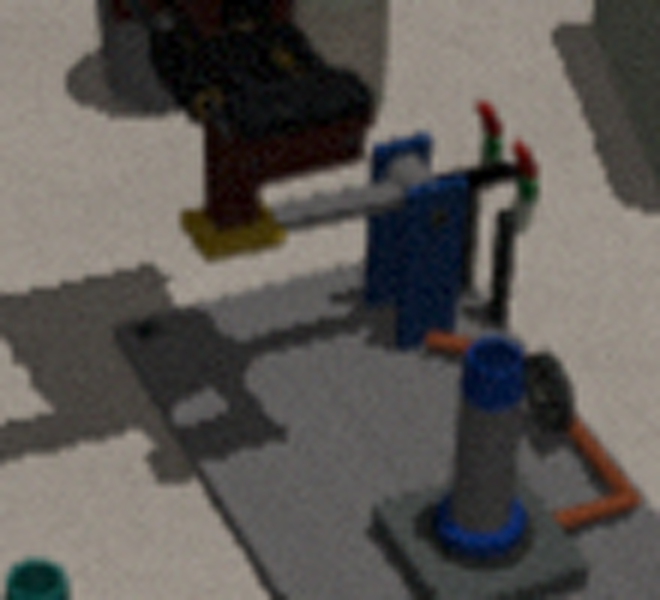

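The crop shows the lever near level. The black pointer tip at (515,168) is about midway between the two green marks at (490,150) and (527,188), and the nozzle is still home. I'll check the angle numerically.

```bash
python3 - <<'E'
from lev import *
d=load('s9'); c=proj(d,[560,150,110]).astype(int)
def g(s,z,w=88.): 
    q=np.array([590.5,132])+X*(53.7+s)+Y*w; return ((proj(d,[*q,z])-c+[55,45]+.5)*6-.5).round()
for q in(.2,.26,.35,.44):
    a=.35-q; P=lambda s,h:(-s*np.cos(a)-h*np.sin(a),100+s*np.sin(a)+h*np.cos(a))
    print(q,'bottom near corners',g(*P(131,-6),70),g(*P(85,-6),70),'pointer r50',g(*P(-50,0)))
E
```

```text
0.2 bottom near corners [207. 244.] [290. 234.] pointer r50 [503. 177.]
0.26 bottom near corners [205. 257.] [288. 242.] pointer r50 [504. 172.]
0.35 bottom near corners [203. 276.] [286. 255.] pointer r50 [505. 165.]
0.44 bottom near corners [203. 295.] [286. 267.] pointer r50 [505. 159.]
```

The estimates give 0.26–0.34, so I'll press 5 mm more to centre it and hold for over 2 s.

```bash
python3 -m handwheel '[[0,0,3,0,0,0,1],[0,0,2,0,0,0,1],[0,0,0,0,0,0,1],[0,0,0,0,0,0,1],[0,0,0,0,0,0,1],[0,0,0,0,0,0,1],[0,0,0,0,0,0,1],[0,0,0,0,0,0,1],[0,0,0,0,0,0,1],[0,0,0,0,0,0,1]]'; python3 - <<'E'
from lev import *
d=grab('side','s10');show(); lever(d); c=proj(d,[560,150,110]).astype(int)
H=cv2.cvtColor(cv2.resize(d['frame'][c[1]-45:c[1]+55,c[0]-55:c[0]+55],None,fx=6,fy=6,interpolation=cv2.INTER_CUBIC),cv2.COLOR_BGR2HSV)
m=comp((H[...,0]>18)&(H[...,0]<35)&(H[...,1]>120)); ys,xs=np.nonzero(m)
for x in(210,230,250,270,283): print(x,ys[xs==x].max() if (xs==x).any() else None)
E
```

```text
t: 15.58
ee_pos: [511.8, 202.8, 82.3]
orientation: [3.11, 0.438, -0.004]
ft_force: [-5.5, -1.9, 7.5]
width: 0.5
grasp_force: 4.0
t 15.57 tcp [511.8 202.8  82.3] yaw 0.2798 tilt [-0.0027 -0.0009] F [-5.5 -1.9  7.5] w 0.5 4.0
lever by IoU (np.float64(0.5160526565015626), np.float64(0.30000000000000004)) by bottom edge (0.25, np.float64(0.30000000000000004))
210 265
230 261
250 256
270 251
283 239
```

```bash
python3 -m handwheel '[[0,0,1,0,0,0,1],[0,0,0,0,0,0,1],[0,0,0,0,0,0,1],[0,0,0,0,0,0,1],[0,0,0,0,0,0,1],[0,0,0,0,0,0,1],[0,0,0,0,0,0,1],[0,0,0,0,0,0,1],[0,0,0,0,0,0,1],[0,0,0,0,0,0,1]]'; python3 -m handwheel '[[0,0,0,0,0,0,1],[0,0,0,0,0,0,1],[0,0,0,0,0,0,1],[0,0,0,0,0,0,1],[0,0,0,0,0,0,1],[0,0,0,0,0,0,1],[0,0,0,0,0,0,1],[0,0,0,0,0,0,1],[0,0,0,0,0,0,1],[0,0,0,0,0,0,1]]'; python3 - <<'E'
from lev import *
d=grab('side','s11');show(); lever(d); print(nozzle(d,(615,43),34,12)); print(ctrl.close_job())
E
```

```text
t: 16.88
ee_pos: [511.7, 202.7, 81.3]
orientation: [3.11, 0.438, -0.005]
ft_force: [-5.7, -2.8, 8.3]
width: 0.3
grasp_force: 4.3
t: 18.12
ee_pos: [511.7, 202.7, 81.3]
orientation: [3.11, 0.438, -0.005]
ft_force: [-6.1, -2.0, 8.9]
width: 0.7
grasp_force: 4.3
t 18.12 tcp [511.7 202.7  81.3] yaw 0.2798 tilt [-0.0028 -0.001 ] F [-6.1 -2.   8.9] w 0.7 4.3
lever by IoU (np.float64(0.5096000749274141), np.float64(0.325)) by bottom edge (0.25, np.float64(0.30000000000000004))
(array([615.17,  43.08]), np.float64(0.164))
the job is handed in; nothing more can be done
None
```

The job is handed in at about 18 s on the robot's clock: by the last camera check the blue nozzle sits home and released on the spigot, with the gripper still holding the lever at about 0.3–0.33 rad (in the green) after more than 2 s; no verdict was returned.

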